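Open the child-proof bottle of descaler

TASK

Open the descaler bottle, the one with the blue child-proof cap: press the cap down against its spring, keep it pressed while you turn it about a quarter turn anticlockwise (seen from above) to free it, and lift it off. Finish while still holding the cap in the gripper, upright and still, clear of the bottle and about 5 to 10 cm straight above its neck; do not let go or put it down. Leave the yellow-capped bottle closed and untouched, and do not shift the other things on the worktop.

Things in the scene. Friction and masses are not known exactly. Their poses are not given: they have to be found in the camera images.
- cap_blue_center (a point): centre of the blue cap, half-way up: ribbed, round, 51 mm across, 44 mm high, 35 to 70 g, gripped by its sides at any yaw. Locked, its underside is 112 mm above the worktop. z points out of its top, x to its black pointer line, which lies over the bottle's line when locked. Pressed 4 to 7.5 mm down it turns anticlockwise seen from above (the other way is blocked); see the spring for the angles
- descaler: white bottle with a blue label band, 71 mm across, clamped in a round grey stand (107 mm across) fixed to the worktop: neither slides nor turns. Origin: centre of the stand's underside, on the bottle's axis; z up, x to the black line on the shoulder. Under the cap the shoulder falls away from a collar 47 mm across whose top is 105 mm above the worktop
- descaler_mouth (a point): centre of the top of the descaler bottle's neck (30 mm across, with two small lugs), 126 mm above the worktop; hidden in the cap until it is off. The sprung sealing disc (19 mm across) stands up to 13 mm above it
- descaler_spring (a joint): how far the cap pushes down the sprung disc in the neck, in m: about 0 when locked, 0.004 to 0.0075 (bottomed) when the cap can turn, -0.001 with the cap off. Force 5 N at 0, 11 N at 0.006. The cap must stay down for the first 60 degrees of the turn; from 60 to 88 degrees off the lock it is free to be lifted straight up, and at 91 degrees a stop ends the turn
- cap_yellow_center (a point): centre of the yellow safety cap, alike in size, on the other bottle: leave it alone
- polish: the other bottle, white with a yellow label band, same size and same stand as the descaler, also fixed; the two bottles may have changed places. Origin: centre of the stand's underside
- cup_pattern_c (a point): centre of a small striped cup, 82 mm across, 84 mm high, a bystander
- shaker_c (a point): centre of a glass salt shaker with steel cap, 36 mm across, 90 mm high, a bystander
- lemon_a: a lemon, 78x55x56 mm, a bystander
- garlic_a: a garlic bulb, 60 mm, a bystander
- onion_a: an onion, 75 mm, a bystander
- spoon_tasting: a tasting spoon lying flat, 199 mm long, a bystander
There are look-alikes about, which are no part of the job. Of the things shaped like the part that bears cap_blue_center, the blue one is meant.

How it is judged:
On the way, in this order (a step that is already met when the one before it is completed fails the run):
1. the gripper presses the blue cap down until it can turn (value of joint descaler_spring above 0.003 m and contact force between the fingers and cap_blue above 1 N), for 0.1 s.
2. the cap, still on the neck, has been turned out of the lock (angle between the x axis of cap_blue_center and the x axis of descaler, either way round above 0.9 rad and z of cap_blue_center in the frame of descaler_mouth below 0.014 m), for 0.1 s.
At the end, for the whole second after the job is handed in: The blue cap is held in the fingers, touching nothing of its bottle, its centre 45 to 160 mm above the top of the neck and within 30 mm of the neck's axis, upright within 0.25 rad and still (under 20 mm/s); the yellow cap has not moved more than 4 mm (z of cap_blue_center in the frame of descaler_mouth between 0.045 and 0.16 m and horizontal distance between cap_blue_center and descaler_mouth below 0.03 m and angle between cap_blue_center's own z axis and vertical below 0.25 rad and contact force between the fingers and cap_blue above 1 N and contact force between descaler and cap_blue below 0.05 N and linear speed of cap_blue below 0.02 m/s and distance of cap_yellow_center from where it was at the start of the episode below 0.004 m); the arm keeps its last pose, push and grip.
It fails at once if the yellow-capped bottle is handled (distance of cap_yellow_center from where it was at the start of the episode above 0.004 m or contact force between any of the arm, the fingers and cap_yellow above 3 N).
It fails at once if a bystander is shifted (distance of any of cup_pattern_c, shaker_c, lemon_a, garlic_a, onion_a, spoon_tasting from where it was at the start of the episode above 0.02 m).
It also fails if it takes over 32 s, if anything falls off the work surface, if the arm or the gripper's body presses on something with over 40 N, if the wrist force passes 120 N, or if a joint passes its speed limit or range.

ROBOT

A 7-joint arm with a two-finger parallel gripper is mounted at the origin on a cart in front of the work surface, level with it; the furniture and walls round the work are solid. World frame = base frame: x ahead of the robot, y to its left, z up, the work surface at z = 0. Lengths are in m, angles in rad, forces in N, time in s.
With the tool pointing down it reaches from about 0.35 to 0.9 m from the base axis. Payload 8.1 kg.
Tool frame: the origin (TCP) lies on the centre line of the jaws, within the pads' length; the fingertips stand 17 mm ahead of it and the grasp point (between the pads) lies 2 mm behind it; z points along the fingers, y is the direction in which the jaws open and shut (so a half turn about z gives the same grasp; the last joint's range is limited). The gripper opens to 92 mm and grips with 3 to 60 N. Pads are 19 mm wide; open, the fingers measure 130 mm over their backs; the gripper's body (75 mm by 190 mm) begins 47 mm behind the grasp point.
Start: joints at [-1.325, 0.434, 0.025, 1.573, -0.012, 1.134, -0.075], TCP at [0.214, 0.587, 0.244] pointing down, gripper open.
Joint ranges: [-2.62, 2.62], [-0.44, 2.09], [-1.27, 1.32], [0.08, 2.57], [-1.32, 4.46], [0.12, 2], [-2.74, 2.74]. Speed limits (rad/s): [2.22, 2.22, 3.01, 3.01, 3.14, 3.14, 3.14].

INTERFACE

Orientations are given as a rotation vector (axis times angle).
In Python, from cell import arm, imaging, job gives the robot as it stands.
- The arm moves only by the tool jog_arm, never from a script. Its argument "moves" is a list of rows, each an object with "fingers": the closure, from -1 (fully open) to 1 (shut); "xyz": the shift along the tool's x, y, z in cm, a list of three; "angular": the turn, a rotation vector about the tool's x, y, z in rad, a list of three. In form: [{"fingers": fingers, "xyz": [dx, dy, dz], "angular": [ax, ay, az]}, ...]. A call has 1 to 12 rows; each row is the pose to reach, as a shift and turn from the pose commanded when the call began, along the tool's axes at that moment; what a row does not reach only later rows make up. A row lasts 1/8 s, in which the tool goes at most 62.5 mm and 10.7 degrees, less where a joint would pass 70% of its speed; a pose out of reach is approached as far as the arm can. A call with a gripper value outside its range is refused whole. The fingers move at their own pace and stop on an object; "grip_force" is the grip in N (left out, the last holds). Time passes only in rows, so rows that repeat a pose let the fingers close. It gives the time, the measured TCP pose, the force and the opening at its end, in the units of the state.
- arm.observe(): the state, without advancing time (a new reading comes with each control period).
- imaging.get_image(name): name is "side" or "top" or "wrist"; returns the picture (400x640x3 uint8, red, green, blue); there is no depth.
- imaging.camera_params(name): a dict with "fx", "fy", "cx", "cy" (pixels), "rvec" (rotation vector, rad) and "tvec" (3), from world to camera coordinates, as OpenCV has them; the wrist camera has in their place "hand_eye" (4x4, takes a point from camera to tool coordinates, whose origin is the TCP and whose axes are the flange's). Camera axes: x right, y down, z forward; pixel columns grow to the right and rows downward; lengths in m; the calibration is good to about 2 mm. A picture is of the moment at which its call begins: read the wrist's pose just before it. camera_params takes no time and is no camera call.
- job.sign_off(): hands the job in, once; it reports no verdict.
The state is a dict: "clock": time; "joints": joint angles; "dq": joint speeds; "joint_efforts": joint torques, N m; "position": TCP position; "ee_rot": TCP orientation; "force": force on the tool from outside, world axes, zero at the start; "ft_torque": the same for the moment, N m; "width": opening from 0.0 (shut) to 1.0 (fully open).
Only numpy, scipy, OpenCV 4.12 (cv2) and the standard library are available. Lean on these libraries where they do the work, as an engineer would, in place of code of your own. Each camera call takes 0.05 s, during which the arm holds its last target. There are 200 camera calls.

## Working session

There is one attempt and no reset: what is moved stays moved. The work goes in short steps, Python scripts to look and compute and a tool call to move; the robot and the scene stay as the last step left them, time stands still between calls to the robot, and variables do not carry over. Pictures are saved under pics/ and viewed, about 8 in all and at most 12, crops included, and the job is handed in when it is done.

Besides the shell and the picture viewer there is one more tool, called after "Emit:" as name(argument=value, ...), one argument or row to a line, values as JSON. jog_arm: Moves the arm, as the interface text tells. Its arguments: {"type":"object","properties":{"moves":{"type":"array"},"grip_force":{"type":"number"}},"required":["moves"]}

```bash
mkdir -p pics; python3 - <<'E'
from cell import arm, imaging
import cv2
print(arm.observe())
for n in("side","top"):
    print(n,imaging.camera_params(n)); cv2.imwrite(f"pics/{n}0.png",imaging.get_image(n)[:,:,::-1])
print(imaging.camera_params("wrist"))
E
```

```text
{'clock': 0.0, 'joints': array([-1.32460982,  0.43521616,  0.02497338,  1.57407783, -0.01160171,
        1.1339603 , -0.07508312]), 'dq': array([ 0.00047115,  0.00026447, -0.00109578,  0.00173086, -0.00136048,
       -0.000641  ,  0.00065163]), 'joint_efforts': array([-3.70688440e-04, -6.67835212e+01,  9.85361896e-01, -3.14462543e+01,
       -6.04261877e-02,  4.28035890e-02,  1.89756834e-04]), 'position': array([0.21349017, 0.58691499, 0.24295663]), 'ee_rot': array([-5.45160734e-01, -3.09380013e+00,  2.37380159e-03]), 'force': array([-0.19294656,  0.17817575, -0.48190667]), 'ft_torque': array([-0.06429208,  0.05514511,  0.03389646]), 'width': 1.0024592756475454}
side {'fx': 404.5890393806134, 'fy': 404.5890393806134, 'cx': 311.93025173736567, 'cy': 200.590257992343, 'rvec': array([ 0.14831386, -2.82509658,  1.2921808 ]), 'tvec': array([0.5725856 , 0.09045412, 1.15099824])}
top {'fx': 370.053759351234, 'fy': 370.053759351234, 'cx': 325.04439706920596, 'cy': 195.37382580799374, 'rvec': array([ 2.19502552, -2.15090744,  0.06257184]), 'tvec': array([0.02133537, 0.54945242, 1.09403498])}
{'fx': 312.4417611817307, 'fy': 312.4417611817307, 'cx': 317.47919872173725, 'cy': 201.42635843018323, 'hand_eye': array([[ 1.98199560e-04, -9.62203877e-01, -2.72330058e-01,
         7.32303726e-02],
       [ 9.99999961e-01,  1.37376043e-04,  2.42410961e-04,
         1.64975621e-03],
       [-1.95837141e-04, -2.72330095e-01,  9.62203867e-01,
        -1.40028226e-01],
       [ 0.00000000e+00,  0.00000000e+00,  0.00000000e+00,
         1.00000000e+00]])}
```

View pics/side0.png

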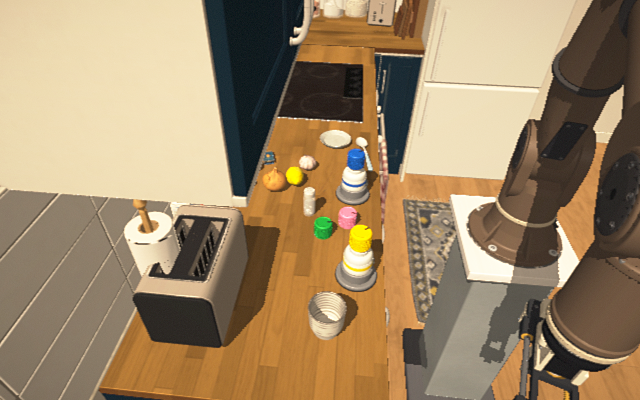

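View pics/top0.png

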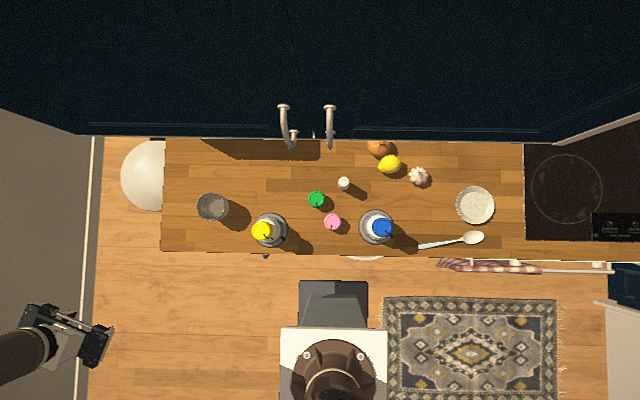

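The side view shows the blue cap at about (356,158) and the yellow one at (360,238). In the top view, blue is at (382,228) and yellow at (263,231). Next I triangulate.

```bash
cat > h.py <<'E'
import numpy as np, cv2
from scipy.spatial.transform import Rotation as R
from cell import arm, imaging
def ray(n,uv,st=None):
    p=imaging.camera_params(n); K=np.array([[p['fx'],0,p['cx']],[0,p['fy'],p['cy']],[0,0,1]])
    d=np.linalg.inv(K)@[uv[0],uv[1],1.]
    if n=='wrist':
        T=np.eye(4);T[:3,:3]=R.from_rotvec(st['ee_rot']).as_matrix();T[:3,3]=st['position'];T=T@p['hand_eye']
        return T[:3,3],T[:3,:3]@d
    r=R.from_rotvec(p['rvec']).as_matrix(); return -r.T@p['tvec'],r.T@d
def onplane(n,uv,z,st=None):
    o,d=ray(n,uv,st); return o+d*(z-o[2])/d[2]
def tri(a,b):
    A=np.zeros((3,3));B=np.zeros(3)
    for o,d in(a,b):
        d=d/np.linalg.norm(d);P=np.eye(3)-np.outer(d,d);A+=P;B+=P@o
    return np.linalg.solve(A,B)
def project(n,X,st=None):
    p=imaging.camera_params(n)
    if n=='wrist':
        T=np.eye(4);T[:3,:3]=R.from_rotvec(st['ee_rot']).as_matrix();T[:3,3]=st['position'];T=np.linalg.inv(T@p['hand_eye']);c=T[:3,:3]@X+T[:3,3]
    else: c=R.from_rotvec(p['rvec']).as_matrix()@X+p['tvec']
    return np.array([p['fx']*c[0]/c[2]+p['cx'],p['fy']*c[1]/c[2]+p['cy']])
E
python3 - <<'E'
from h import *
# full cap silhouette ~ centre of cap; refine by colour mask in roi
R_={}
for n,(u,v) in {'side':(356,158),'top':(382,228)}.items():
    im=cv2.imread(f'pics/{n}0.png'); h=cv2.cvtColor(im,cv2.COLOR_BGR2HSV)
    m=cv2.inRange(h,(100,150,90),(130,255,255)); y,x=np.nonzero(m); k=(abs(x-u)<16)&(abs(y-v)<13); x,y=x[k],y[k]
    R_[n]=((x.min()+x.max())/2,(y.min()+y.max())/2); print(n,R_[n],x.mean(),y.mean(),x.min(),x.max(),y.min(),y.max(),len(x))
print(tri(ray('side',R_['side']),ray('top',R_['top'])))
print(onplane('side',R_['side'],.134),onplane('top',R_['top'],.134))
# stand centres at base
E
```

```text
side (np.float64(356.0), np.float64(159.0)) 355.6745762711864 158.94237288135594 348 364 149 169 295
top (np.float64(381.5), np.float64(226.5)) 381.49454545454546 226.49818181818182 372 391 218 235 275
[ 0.45925267 -0.12348134  0.13055526]
[ 0.45923962 -0.11849901  0.134     ] [ 0.45947551 -0.12303008  0.134     ]
```

```bash
python3 - <<'E'
import cv2
a=cv2.imread('pics/side0.png')[110:310,255:405]; b=cv2.imread('pics/top0.png')[140:270,190:500]
a=cv2.resize(a,None,fx=2.6,fy=2.6,interpolation=2)
cv2.imwrite('pics/s1.png',a); cv2.imwrite('pics/t1.png',cv2.resize(b,None,fx=2.5,fy=2.5,interpolation=2))
E
```

```text
(no output)
```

View pics/t1.png

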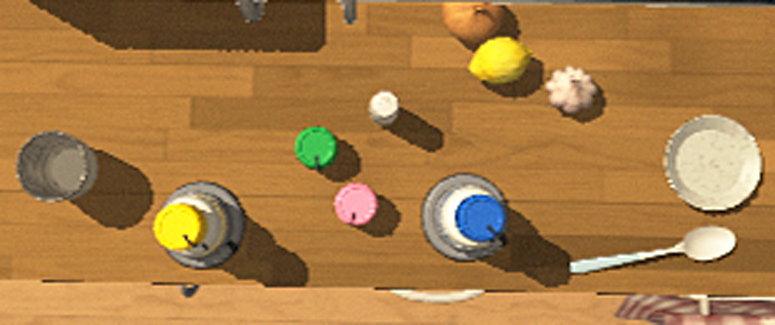

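The top crop shows the blue cap with its pointer towards the lower right, lying over the bottle's line. The space around it is free. I work out the transit to a hover above the cap.

```bash
python3 - <<'E'
from h import *
s=arm.observe(); M=R.from_rotvec(s['ee_rot']).as_matrix(); print(M.round(3))
print('cm tool', (M.T@(np.array([.459,-.121,.28])-s['position'])*100).round(2))
E
```

```text
[[-0.94   0.342 -0.   ]
 [ 0.342  0.94  -0.001]
 [-0.    -0.001 -1.   ]]
cm tool [-47.27 -58.14  -3.61]
```

Emit:
jog_arm(
  moves=[
    {"fingers":-1,"xyz":[-3,-4,-3.6],"angular":[0,0,0.12]},
    {"fingers":-1,"xyz":[-7,-9,-3.6],"angular":[0,0,0.24]},
    {"fingers":-1,"xyz":[-11,-13.5,-3.6],"angular":[0,0,0.36]},
    {"fingers":-1,"xyz":[-15,-18.5,-3.6],"angular":[0,0,0.5]},
    {"fingers":-1,"xyz":[-19,-23.4,-3.6],"angular":[0,0,0.62]},
    {"fingers":-1,"xyz":[-23,-28.3,-3.6],"angular":[0,0,0.74]},
    {"fingers":-1,"xyz":[-27,-33.2,-3.6],"angular":[0,0,0.86]},
    {"fingers":-1,"xyz":[-31,-38.1,-3.6],"angular":[0,0,1.0]},
    {"fingers":-1,"xyz":[-35,-43,-3.6],"angular":[0,0,1.12]},
    {"fingers":-1,"xyz":[-39,-48,-3.6],"angular":[0,0,1.24]},
    {"fingers":-1,"xyz":[-43,-53,-3.6],"angular":[0,0,1.36]},
    {"fingers":-1,"xyz":[-47.3,-58.1,-3.6],"angular":[0,0,1.48]},
  ],
)

```text
clock: 1.6
position: [0.4554, -0.1103, 0.2799]
ee_rot: [-2.492, -1.913, -0.001]
force: [0.6, 1.2, 0.0]
width: 0.998
```

Emit:
jog_arm(
  moves=[
    {"fingers":-1,"xyz":[0,0,0],"angular":[0,0,0]},
    {"fingers":-1,"xyz":[0,0,0],"angular":[0,0,0]},
    {"fingers":-1,"xyz":[0,0,0],"angular":[0,0,0]},
  ],
)

```text
clock: 1.98
position: [0.4549, -0.1071, 0.2795]
ee_rot: [-2.486, -1.92, 0.0]
force: [0.2, 1.0, 0.4]
width: 0.998
```

```bash
python3 - <<'E'
from h import *
s=arm.observe(); M=R.from_rotvec(s['ee_rot']).as_matrix(); print(s,M.round(3))
im=imaging.get_image('wrist')[:,:,::-1]; cv2.imwrite('pics/w1.png',im)
m=cv2.inRange(cv2.cvtColor(im,cv2.COLOR_BGR2HSV),(100,150,80),(130,255,255))
c=max(cv2.findContours(m,0,1)[0],key=cv2.contourArea); print(cv2.contourArea(c),cv2.boundingRect(c),cv2.fitEllipse(cv2.convexHull(c)))
E
```

```text
{'clock': 1.975, 'joints': array([-0.53176713,  0.15074187,  0.75558876,  1.92943981, -0.11616362,
        1.10553979,  0.01508042]), 'dq': array([-0.00486937, -0.00317511,  0.00239899, -0.00049825,  0.00170271,
       -0.00131472,  0.00283486]), 'joint_efforts': array([ 6.03683945e-01, -3.29774129e+01,  3.81201759e+00, -3.08746183e+01,
       -2.42011721e-02,  3.37456400e-02, -4.30974542e-03]), 'position': array([ 0.45493826, -0.10710017,  0.27948378]), 'ee_rot': array([-2.48551395e+00, -1.91979572e+00,  4.51199863e-05]), 'force': array([0.15739878, 1.03306042, 0.36625356]), 'ft_torque': array([-0.06807584,  0.05772005,  0.05383656]), 'width': 0.9977886409787248} [[ 0.253  0.968 -0.001]
 [ 0.968 -0.253  0.001]
 [ 0.001 -0.001 -1.   ]]
2463.5 (298, 178, 55, 61) ((325.2919616699219, 207.99131774902344), (54.683738708496094, 61.08509063720703), 175.0966033935547)
```

View pics/w1.png

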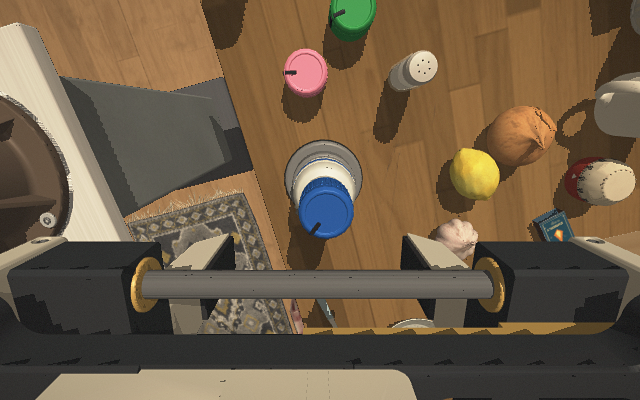

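The wrist view shows the blue cap's top face centred near (326,212), with its pointer at the lower left. The jaws straddle its line. I compute the remaining offset.

```bash
python3 - <<'E'
from h import *
s=arm.observe(); M=R.from_rotvec(s['ee_rot']).as_matrix()
c=onplane('wrist',(325.5,212),.156,s); print(c)
e=[onplane('wrist',(u,212),.156,s) for u in(298,353)]; print('diam',np.linalg.norm(e[0]-e[1]))
c2=onplane('wrist',(325.3,208),.140,s); print(c2)
p=onplane('wrist',(312,232),.156,s); print('pointer az',np.degrees(np.arctan2(*(p-c)[1::-1])))
for t in (c,np.array([.459,-.122,0])):
    g=np.array([*t[:2],.14]); print((M.T@(g-s['position'])*100).round(2))
E
```

```text
[ 0.45980123 -0.11786587  0.156     ]
diam 0.0486898635059712
[ 0.45970774 -0.11905726  0.14      ]
pointer az -137.08993603275906
[-0.93  0.74 13.96]
[-1.35  0.77 13.96]
```

Emit:
jog_arm(
  moves=[
    {"fingers":-1,"xyz":[-0.6,0.4,2.5],"angular":[0,0,0]},
    {"fingers":-1,"xyz":[-1.15,0.75,6],"angular":[0,0,0]},
    {"fingers":-1,"xyz":[-1.15,0.75,8],"angular":[0,0,0]},
    {"fingers":-1,"xyz":[-1.15,0.75,8],"angular":[0,0,0]},
    {"fingers":-1,"xyz":[-1.15,0.75,8],"angular":[0,0,0]},
  ],
)

```text
clock: 2.65
position: [0.46, -0.1211, 0.2005]
ee_rot: [2.487, 1.918, 0.001]
force: [0.6, 0.1, 0.7]
width: 1.002
```

```bash
python3 - <<'E'
from h import *
s=arm.observe(); M=R.from_rotvec(s['ee_rot']).as_matrix(); print(s['joints'],s['position'],M.round(3))
im=imaging.get_image('wrist')[:,:,::-1]
m=cv2.inRange(cv2.cvtColor(im,cv2.COLOR_BGR2HSV),(100,150,80),(130,255,255))
c=max(cv2.findContours(m,0,1)[0],key=cv2.contourArea); x,y,w,h=cv2.boundingRect(c); print(x,y,w,h)
for n in('wrist',):
  print('y offset in tool from mid column:',(M.T@(onplane(n,(x+(w-1)/2,y+h/2),.15,s)-s['position'])*100).round(2))
print('expected', (M.T@(np.array([.4595,-.120,.134])-s['position'])*100).round(2))
E
```

```text
[-0.44436537  0.27397958  0.73665407  2.02591679 -0.23064676  0.92247926
  0.15716448] [ 0.46000179 -0.12109954  0.20053522] [[ 0.254  0.967  0.001]
 [ 0.967 -0.254  0.   ]
 [ 0.     0.001 -1.   ]]
278 182 76 85
y offset in tool from mid column: [ 0.56 -0.1   5.05]
expected [ 0.09 -0.08  6.65]
```

The wrist view agrees within about 1 mm across the jaws. I descend, then grip.

Emit:
jog_arm(
  moves=[
    {"fingers":-1,"xyz":[0.1,-0.1,3],"angular":[0,0,0]},
    {"fingers":-1,"xyz":[0.1,-0.1,5.5],"angular":[0,0,0]},
    {"fingers":-1,"xyz":[0.1,-0.1,6.6],"angular":[0,0,0]},
    {"fingers":-1,"xyz":[0.1,-0.1,6.6],"angular":[0,0,0]},
  ],
  grip_force=50,
)

```text
clock: 3.2
position: [0.459, -0.1203, 0.134]
ee_rot: [-2.489, -1.917, 0.0]
force: [1.0, 0.2, 0.6]
width: 0.999
```

Emit:
jog_arm(
  moves=[
    {"fingers":1,"xyz":[0,0,0],"angular":[0,0,0]},
    {"fingers":1,"xyz":[0,0,0],"angular":[0,0,0]},
    {"fingers":1,"xyz":[0,0,0],"angular":[0,0,0]},
    {"fingers":1,"xyz":[0,0,0],"angular":[0,0,0]},
    {"fingers":1,"xyz":[0,0,0],"angular":[0,0,0]},
    {"fingers":1,"xyz":[0,0,0],"angular":[0,0,0]},
    {"fingers":1,"xyz":[0,0,0],"angular":[0,0,0]},
    {"fingers":1,"xyz":[0,0,0],"angular":[0,0,0]},
  ],
  grip_force=50,
)

```text
clock: 4.2
position: [0.459, -0.1204, 0.1338]
ee_rot: [2.489, 1.917, 0.0]
force: [0.4, 0.0, 1.6]
width: 0.541
```

Gripped at about 50 mm opening, with almost no side force. Now press.

Emit:
jog_arm(
  moves=[
    {"fingers":1,"xyz":[0,0,0.3],"angular":[0,0,0]},
    {"fingers":1,"xyz":[0,0,0.6],"angular":[0,0,0]},
    {"fingers":1,"xyz":[0,0,0.65],"angular":[0,0,0]},
    {"fingers":1,"xyz":[0,0,0.65],"angular":[0,0,0]},
    {"fingers":1,"xyz":[0,0,0.65],"angular":[0,0,0]},
  ],
)

```text
clock: 4.82
position: [0.4591, -0.1204, 0.1276]
ee_rot: [2.489, 1.917, 0.001]
force: [-1.6, 0.8, 10.4]
width: 0.544
```

Pressed 6 mm at about 10 N, which matches the spring. Now I start the anticlockwise turn, negative about tool z.

Emit:
jog_arm(
  moves=[
    {"fingers":1,"xyz":[0,0,0.05],"angular":[0,0,-0.1]},
    {"fingers":1,"xyz":[0,0,0.05],"angular":[0,0,-0.2]},
    {"fingers":1,"xyz":[0,0,0.05],"angular":[0,0,-0.3]},
    {"fingers":1,"xyz":[0,0,0.05],"angular":[0,0,-0.4]},
    {"fingers":1,"xyz":[0,0,0.05],"angular":[0,0,-0.4]},
  ],
)

```text
clock: 5.45
position: [0.4596, -0.1206, 0.1273]
ee_rot: [2.056, 2.374, 0.002]
force: [0.3, 0.1, 11.0]
width: 0.54
```

```bash
python3 - <<'E'
from h import *
s=arm.observe(); print(s['joints'].round(3),s['position'],s['force'],s['ft_torque'])
im=imaging.get_image('wrist')[:,:,::-1]; a=im[120:320,200:440]
cv2.imwrite('pics/w2.png',cv2.resize(a,None,fx=2.5,fy=2.5,interpolation=2))
E
```

```text
[-0.286  0.367  0.555  2.102 -0.285  0.742  0.595] [ 0.45958292 -0.12058581  0.12733985] [ 0.26506071  0.08474332 10.99413525] [0.03279413 0.1644916  0.08139858]
```

View pics/w2.png

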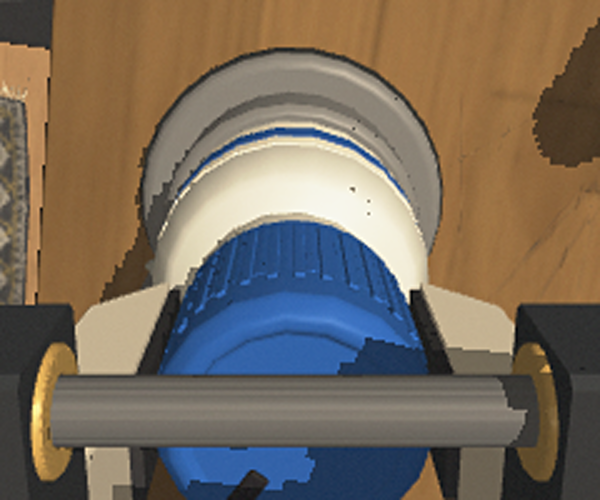

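The pointer at (255,480) kept its place relative to the jaws, and the twisting torque is small (0.08 N m). So the cap turns with the gripper. I continue to about 74°.

Emit:
jog_arm(
  moves=[
    {"fingers":1,"xyz":[0,0,0],"angular":[0,0,-0.1]},
    {"fingers":1,"xyz":[0,0,0],"angular":[0,0,-0.2]},
    {"fingers":1,"xyz":[0,0,0],"angular":[0,0,-0.3]},
    {"fingers":1,"xyz":[0,0,0],"angular":[0,0,-0.4]},
    {"fingers":1,"xyz":[0,0,0],"angular":[0,0,-0.5]},
    {"fingers":1,"xyz":[0,0,0],"angular":[0,0,-0.6]},
    {"fingers":1,"xyz":[0,0,0],"angular":[0,0,-0.7]},
    {"fingers":1,"xyz":[0,0,0],"angular":[0,0,-0.8]},
    {"fingers":1,"xyz":[0,0,0],"angular":[0,0,-0.9]},
    {"fingers":1,"xyz":[0,0,0],"angular":[0,0,-0.9]},
    {"fingers":1,"xyz":[0,0,0],"angular":[0,0,-0.9]},
    {"fingers":1,"xyz":[0,0,0],"angular":[0,0,-0.9]},
  ],
)

```text
clock: 7.0
position: [0.4591, -0.1206, 0.1272]
ee_rot: [0.821, 3.032, 0.0]
force: [-1.7, -1.1, 11.0]
width: 0.536
```

```bash
python3 - <<'E'
from h import *
s=arm.observe(); print(s['joints'].round(3),s['position'],s['force'],s['ft_torque'])
M=R.from_rotvec(s['ee_rot']).as_matrix(); M0=R.from_rotvec([2.489,1.917,0]).as_matrix()
print('turned deg', np.degrees(R.from_matrix(M@M0.T).as_rotvec()))
E
```

```text
[-0.106  0.343  0.318  2.09  -0.158  0.73   1.354] [ 0.45905632 -0.12064103  0.12720775] [-1.7375251  -1.08399738 11.00581999] [-0.04421277  0.43743943  0.01881136]
turned deg [-3.31949071e-02 -4.10912728e-02  7.44793859e+01]
```

Turned 74.5° with the spring still at 11 N. Lift gently first.

Emit:
jog_arm(
  moves=[
    {"fingers":1,"xyz":[0,0,-0.4],"angular":[0,0,0]},
    {"fingers":1,"xyz":[0,0,-0.8],"angular":[0,0,0]},
    {"fingers":1,"xyz":[0,0,-1.2],"angular":[0,0,0]},
    {"fingers":1,"xyz":[0,0,-1.5],"angular":[0,0,0]},
    {"fingers":1,"xyz":[0,0,-1.5],"angular":[0,0,0]},
  ],
)

```text
clock: 7.62
position: [0.4587, -0.1203, 0.1417]
ee_rot: [-0.821, -3.032, -0.0]
force: [-0.1, -0.2, -1.2]
width: 0.542
```

Free: only about −1 N remains, which is the cap's weight. I lift to the final height.

Emit:
jog_arm(
  moves=[
    {"fingers":1,"xyz":[0,0,-1.2],"angular":[0,0,0]},
    {"fingers":1,"xyz":[0,0,-2.6],"angular":[0,0,0]},
    {"fingers":1,"xyz":[0,0,-4],"angular":[0,0,0]},
    {"fingers":1,"xyz":[0,0,-5.4],"angular":[0,0,0]},
    {"fingers":1,"xyz":[0,0,-6.4],"angular":[0,0,0]},
    {"fingers":1,"xyz":[0,0,-6.8],"angular":[0,0,0]},
    {"fingers":1,"xyz":[0,0,-6.8],"angular":[0,0,0]},
    {"fingers":1,"xyz":[0,0,-6.8],"angular":[0,0,0]},
    {"fingers":1,"xyz":[0,0,-6.8],"angular":[0,0,0]},
    {"fingers":1,"xyz":[0,0,-6.8],"angular":[0,0,0]},
  ],
)

```text
clock: 8.88
position: [0.4587, -0.1203, 0.2095]
ee_rot: [-0.821, -3.032, 0.0]
force: [0.7, -1.0, -0.9]
width: 0.54
```

```bash
python3 - <<'E'
from h import *
s=arm.observe(); print(s['position'],s['force'],s['width'],abs(s['dq']).max())
a=imaging.get_image('wrist')[120:320,160:480,::-1]; b=imaging.get_image('side')[110:210,275:435,::-1]
cv2.imwrite('pics/f.png',np.vstack([cv2.resize(a,(480,300)),cv2.resize(b,(480,300),interpolation=2)]))
E
```

```text
[ 0.45871068 -0.12031377  0.20948728] [ 0.74360508 -1.03660664 -0.93327715] 0.5397977672853707 0.002223846765179133
```

View pics/f.png

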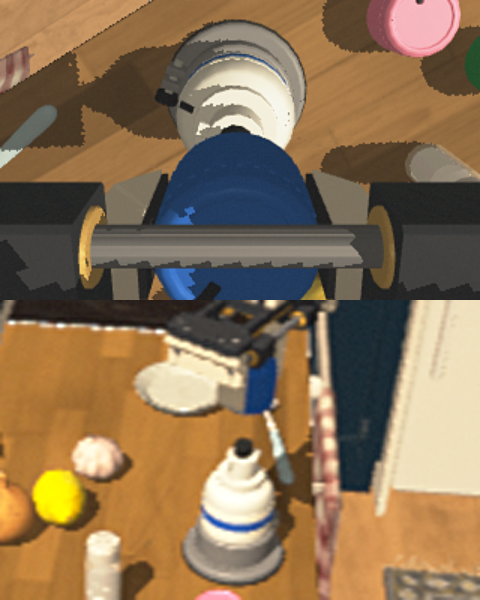

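The lower half (side view) shows the cap at about (260,385), upright in the jaws and clear of the bare neck at (243,455). The lemon, garlic and shaker look undisturbed. I hand in.

```bash
python3 -c "
from cell import job; print(job.sign_off())"
```

```text
the job is handed in; nothing more can be done
None
```

The descaler bottle is open and the job is handed in, with the blue cap still held in the gripper straight above the neck. I gripped the cap by its sides at 50 N and pressed it about 6 mm down (10–11 N, as the spring should give). Then I turned it 74.5° anticlockwise while it was still pressed, and lifted it off.

**Last checks:**
- **Position:** the tool centre was at (0.459, −0.120, 0.209) m. That puts the cap's centre about 8 cm above the neck, by my estimate within 2 mm of its axis.
- **Hold:** the jaws were about 50 mm open on the cap, and the arm was still. The vertical force was about −0.9 N, roughly the cap's weight.
- **Time:** about 9 s of the 32 s.
- **Pictures:** the last side view shows the cap upright and clear of the bare neck. The lemon, garlic and shaker look undisturbed.

**Not checked:** I did not measure the yellow cap or the bystanders again at the end; the arm crossed over them at least 6 cm clear. Sign-off gave no verdict.

**Disagreements:** the first move stopped about 14 mm short of its target, and I corrected it before descending. The two fixed cameras differed by about 4 mm on the cap's y position. The wrist camera gave a value close to the middle of the two, and the grip showed almost no side force.

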